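# Rock the specimen stage for a stereo pair

### The job

A stereo pair of the rock chip on the sprung tilt stage is being shot: with a fingertip, gently press the blue corner pad down until the red needle tip stands at the blue mark on the scale, without running past the mark, keep it there for a good second while the picture is taken, then let go so that the stage springs back level. Then do the same with the yellow pad and the yellow mark, and leave the stage released and level. Only press the two pads: do not lift or shift the rock chip, do not move the marks, and leave everything else on the desk alone.

Things in the scene. Friction and masses are not known exactly. Their poses are not given: they have to be found in the camera images.
- stage: Tilt stage: black base 170 x 230 x 12 mm fixed to the desk. Origin on the desk under the rocking plate's middle; x points away from the robot to the scale, y left to the blue pad's side. An aluminium plate (100 x 200 x 8 mm) rocks about an axis along x, 55 mm above the desk. White scale arc at x = +55 mm, reaching 183 mm above the desk; needle before it at x = +66 mm.
- tilt_plate (a joint): Tilt of the plate, rad: 0 level, positive with the blue (y+) side down, negative with the yellow side down. Springs hold it at 0 (2.2 N m per rad, which is about 5 N on a pad at 0.2 rad); stops at +-0.38. It springs back by itself when let go.
- pad_blue_top (a point): Top of the dome of the blue pad, on the plate's near left corner: a blue 28 mm disc with a dome of 12 mm radius. When level this point lies at x = -35, y = +85 mm in the stage's frame, 75 mm above the desk (20 mm above the rocking axis; the dome's centre 8 mm above it). Its solids are tilt_plate_c0 and _c1.
- pad_yellow_top (a point): Top of the dome of the yellow pad on the plate's near right corner: the same as the blue one, but at y = -85 mm. Its solids are tilt_plate_c2 and _c3.
- needle_tip (a point): Point on the red tip of the needle, 120 mm above the rocking axis, where the scale is read. The needle is carried by the plate, is 4 mm wide at the tip, and leans towards the pad that is pressed.
- rider_blue (a joint): Angle of the blue mark on the scale, rad: the needle is at its middle when joint tilt_plate has the same value. Set between 0.15 and 0.27; the mark sits stiffly on the arc.
- mark_blue (a point): Middle of the blue mark: a blue block 12 mm wide along the scale, 28 mm tall, 120 mm from the rocking axis. The needle stands at the mark while its tip is within the block's width.
- rider_yellow (a joint): Angle of the yellow mark, rad, on the same scale: between -0.27 and -0.15 (negative side).
- mark_yellow (a point): Middle of the yellow mark, the same as the blue one, on the other side of the scale.
- specimen: Loose rock chip 50 x 46 x 34 mm lying on the middle of the plate between low rails. Origin at the centre of its underside. Stays there, not to be lifted.
- spare_rock: Loose rock 85 x 65 x 55 mm on the desk; origin under its centre. Leave alone.
- petri_dish: Clear dish, 80 mm across, 14 mm high, with chips in it, on the desk to the right of the stage. Leave alone.
- vial: Small jar with a white cap, 30 mm across, 55 mm high, on the desk to the left of the stage. Leave alone.
- microscope: White handheld digital microscope lying in a cradle, 110 mm long, 34 mm high. Leave alone.
- caliper: Steel caliper lying flat, 190 mm long. Leave alone.
- brush: Small brush lying flat, 150 mm long. Leave alone.
- mouse: Black computer mouse about 80 x 60 x 32 mm. Leave alone.

How it is judged:
By the outcome, as a careful person would: the job done as asked, in the order asked, and still so for the second after the job is handed in, with the robot touching nothing.
It also fails if it takes over 48 s, if anything falls off the work surface, if the arm or the gripper's body presses on something with over 40 N, if the wrist force passes 120 N, or if a joint passes its speed limit or range.

### The arm

A 7-joint arm with a two-finger parallel gripper is mounted at the origin on the work surface. World frame = base frame: x ahead of the robot, y to its left, z up, the work surface at z = 0. Lengths are in m, angles in rad, forces in N, time in s.
With the tool pointing down it reaches from about 0.425 to 0.875 m from the base axis. Payload 9.9 kg.
Tool frame: the origin (TCP) lies on the centre line of the jaws, within the pads' length; the fingertips stand 17 mm ahead of it and the grasp point (between the pads) lies 2 mm behind it; z points along the fingers, y is the line along which they close (so a half turn about z gives the same grasp; the last joint's range is limited). The gripper opens to 85 mm and grips with 20 to 120 N. Pads are 22 mm wide; open, the fingers measure 114 mm over their backs; the gripper's body (76 mm by 85 mm) begins 54 mm behind the grasp point. The pads swing forward as they close: fully open they stand 13 mm farther back than shut.
Start: joints at [1.036, 0.576, 0.025, 1.437, -0.015, 1.129, -0.057], TCP at [0.294, -0.608, 0.219] pointing down, gripper open.
Joint ranges: [-2.76, 2.76], [-0.34, 2.15], [-1.52, 1.57], [0.19, 2.46], [-1.09, 4.23], [0.17, 1.99], [-2.82, 2.82]. Speed limits (rad/s): [2.22, 2.22, 3.01, 3.01, 3.14, 3.14, 3.14].

### API

Orientations are given as a 3x3 rotation matrix whose columns are the frame's x, y, z axes.
In Python, from station import status, eyes, ctrl gives the robot as it stands.
- The arm moves only by the tool carry_out, never from a script. Its argument "increments" is one flat list of numbers, 5 for each row, row after row: the shift along the tool's x, y, z in mm, then the turn about the tool's z in rad, then the gripper command: -1 is shut, 1 is fully open, values between are in proportion. A call has 1 to 12 rows; each row shifts and turns the commanded pose from where the row before left it, along the tool's axes as they then stand; what a row does not reach is not made up. A row lasts 1/10 s, in which the tool goes at most 50 mm and 8.59 degrees, less where a joint would pass 70% of its speed; a pose out of reach is approached as far as the arm can. A call is refused whole if a number of a shift passes 50 or a number of a turn 0.15, either way. A call with a gripper value outside its range is refused whole. The fingers move at their own pace and stop on an object; "force" is the grip in N (left out, the last holds). Time passes only in rows, so rows that do not move let the fingers close. It gives the time, the measured TCP pose, the force, the opening and the grip force at its end, in the units of the state.
- status.observe(): the state, without advancing time (a new reading comes with each control period).
- eyes.read_camera(name): name is "side" or "top"; returns a dict with "image" (480x640x3 uint8, blue, green, red), "z_map" (480x640 float32, m along the optical axis (not along the pixel's ray), 0 where there is no reading), "intrinsics" (3x3 intrinsics, pixels), "R" (3x3) and "t" (3): a world point X has camera coordinates R X + t. Camera axes: x right, y down, z forward; pixel columns grow to the right and rows downward; lengths in m; the calibration is good to about 2 mm. A picture is of the moment at which its call begins.
- ctrl.sign_off(): hands the job in; it is judged then, once.
The state is a dict: "time_s": time; "joints": joint angles; "qvel": joint speeds; "joint_efforts": joint torques, N m; "tool_pos": TCP position; "tcp_rot": TCP orientation; "force": force on the tool from outside, world axes, zero at the start; "wrist_torque": the same for the moment, N m; "width": opening from 0.0 (shut) to 1.0 (fully open); "finger_force": force on a finger pad.
Only numpy, scipy, OpenCV 4.12 (cv2) and the standard library are available. Lean on these libraries where they do the work, as an engineer would, in place of code of your own. Each camera call takes 0.05 s, during which the arm holds its last target. There are 200 camera calls.

## Working session

There is one attempt and no reset: what is moved stays moved. The work goes in short steps, Python scripts to look and compute and a tool call to move; the robot and the scene stay as the last step left them, time stands still between calls to the robot, and variables do not carry over. Pictures are saved under pics/ and viewed, at most 10 in all, crops included, and the job is handed in when it is done.

Besides the shell and the picture viewer there is one more tool, called after ">>>" by a JSON object that holds its "api" and its "payload". carry_out: Moves the arm, as the interface text tells. Its arguments: {"type":"object","properties":{"increments":{"type":"array"},"force":{"type":"number"}},"required":["increments"]}

```bash
ls; mkdir -p pics; python3 - <<'E'
from station import status, eyes, ctrl
import cv2,numpy as np
s=status.observe();print(s)
for n in("top","side"):
    c=eyes.read_camera(n);cv2.imwrite(f"pics/{n}0.png",c["image"]);np.savez(f"{n}0.npz",**c);print(c["intrinsics"],c["R"],c["t"])
E
```

```text
pics
{'time_s': 0.0, 'joints': array([ 1.03620561,  0.57655048,  0.02480277,  1.43792727, -0.01498922,
        1.1289556 , -0.05647716]), 'qvel': array([ 0.00085257,  0.00114603, -0.00138663,  0.00114909,  0.00200255,
       -0.00049821, -0.00045024]), 'joint_efforts': array([-8.62612378e-04, -7.65769601e+01,  2.25039124e+00, -2.85971260e+01,
        1.53684377e-02,  1.25168593e-02,  2.53839420e-05]), 'tool_pos': array([ 0.29390086, -0.60713627,  0.21832258]), 'tcp_rot': array([[ 9.00061050e-01,  4.35763106e-01, -7.88227508e-04],
       [ 4.35763812e-01, -9.00059874e-01,  1.45728978e-03],
       [-7.44188306e-05, -1.65513080e-03, -9.99998628e-01]]), 'force': array([0.26432102, 0.19518162, 0.41407321]), 'wrist_torque': array([ 0.0328122 ,  0.03017197, -0.0113937 ]), 'finger_force': 0.0, 'width': 1.003081519542796}
[[496.76324103   0.         324.93344065]
 [  0.         496.76324103 245.91321883]
 [  0.           0.           1.        ]] [[ 0.02410929 -0.99951054  0.0199355 ]
 [-0.98865642 -0.02679509 -0.14778533]
 [ 0.14824717 -0.01614636 -0.98881852]] [-0.04819041  0.57434171  1.04929824]
[[603.12966404   0.         311.26461626]
 [  0.         603.12966404 243.35982712]
 [  0.           0.           1.        ]] [[-0.9258143  -0.37791093 -0.00715626]
 [-0.20080186  0.50779264 -0.83775011]
 [ 0.32022882 -0.77416404 -0.5460069 ]] [0.53433578 0.25612748 1.33039687]
```

View pics/top0.png

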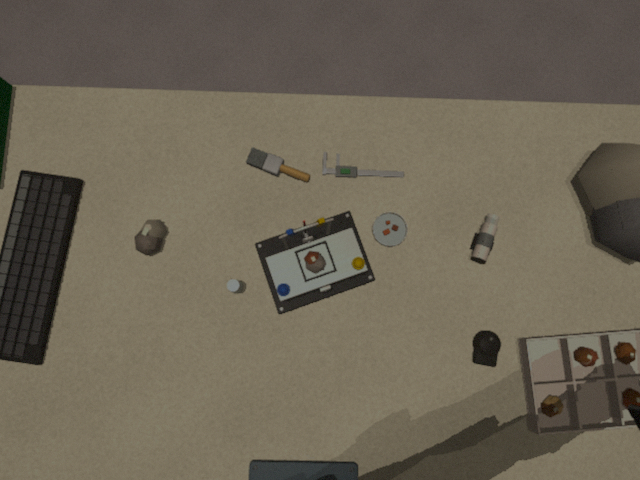

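View pics/side0.png

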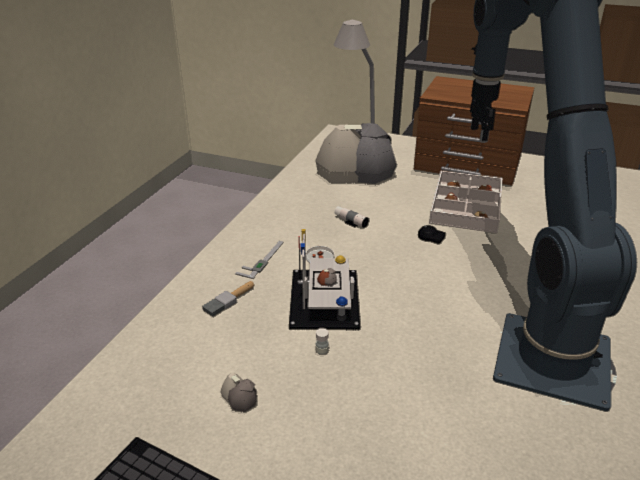

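The top view shows the blue pad at (283,290), the yellow pad at (358,263), and the marks at about (290,232) and (321,221). The side view shows the pads at (342,301) and (340,260), with the scale seen nearly edge-on at about (303,245).

```bash
cat > h.py <<'E'
import cv2,numpy as np
RNG={"blue":((100,120,50),(130,255,255)),"yellow":((20,120,80),(33,255,255)),"red":((0,170,70),(6,255,255))}
def blobs(c,name,box,amin=4):
    hsv=cv2.cvtColor(c["image"],cv2.COLOR_BGR2HSV);m=cv2.inRange(hsv,*RNG[name])
    x0,y0,x1,y1=box;k=np.zeros_like(m);k[y0:y1,x0:x1]=m[y0:y1,x0:x1]
    n,l,s,ce=cv2.connectedComponentsWithStats(k)
    return [(ce[i].round(1),s[i].tolist()) for i in range(1,n) if s[i][4]>=amin]
def onz(c,p,z):
    R,t,K=c["R"],c["t"],c["intrinsics"];o=-R.T@t;d=R.T@np.linalg.inv(K)@[p[0],p[1],1]
    return o+d*(z-o[2])/d[2]
def proj(c,X):
    q=c["intrinsics"]@(c["R"]@X+c["t"]);return q[:2]/q[2]
E
python3 - <<'E'
from h import *
np.set_printoptions(precision=4,suppress=True)
for n,b in(("top",(250,200,385,315)),("side",(280,220,365,330))):
    c=np.load(n+"0.npz")
    print(n,-c["R"].T@c["t"])
    for k in RNG:
        for p,s in blobs(c,k,b): print(k,p,s,c["z_map"][int(p[1]),int(p[0])],[onz(c,p,z) for z in(.067,.172)])
c=np.load("top0.npz")["image"];cv2.imwrite("pics/crop.png",cv2.resize(c[200:315,240:385],None,fx=5,fy=5))
E
```

```text
top [ 0.4134 -0.0158  1.1234]
blue [289.5 231.5] [287, 229, 6, 6, 28] 0.95065314 [array([0.6012, 0.0441, 0.067 ]), array([0.5825, 0.0381, 0.172 ])]
blue [283.2 289.3] [278, 284, 11, 12, 106] 1.0455968 [array([0.4765, 0.0531, 0.067 ]), array([0.4702, 0.0463, 0.172 ])]
yellow [320.8 220.2] [316, 217, 9, 7, 37] 0.94986874 [array([ 0.6279, -0.0228,  0.067 ]), array([ 0.6066, -0.0221,  0.172 ])]
yellow [358.1 262.9] [352, 257, 13, 13, 124] 1.0550436 [array([ 0.5369, -0.105 ,  0.067 ]), array([ 0.5247, -0.0962,  0.172 ])]
side [0.1201 1.1018 0.9448]
blue [302.4 245.1] [301, 243, 4, 5, 17] 1.3817923 [array([ 0.6536, -0.1263,  0.067 ]), array([0.5898, 0.0206, 0.172 ])]
blue [341.4 301. ] [337, 297, 10, 9, 69] 1.3970726 [array([0.4771, 0.0585, 0.067 ]), array([0.4344, 0.1833, 0.172 ])]
yellow [302.9 231.1] [302, 229, 3, 6, 15] 1.4400914 [array([ 0.6797, -0.1915,  0.067 ]), array([ 0.6127, -0.0368,  0.172 ])]
yellow [339.8 259.1] [335, 255, 10, 8, 58] 1.5387689 [array([ 0.539 , -0.1013,  0.067 ]), array([0.4889, 0.0426, 0.172 ])]
```

View pics/crop.png

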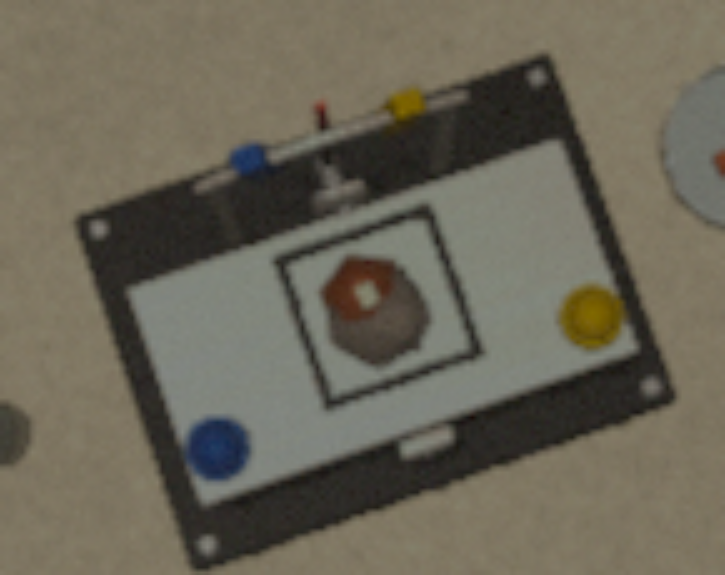

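```bash
cat >> h.py <<'E'
xs=np.array([.934,.357,0]);ys=np.array([-.357,.934,0]);O=np.array([.5394,-.0135,0])
def tri(ct,pt,cs,ps):
    A=[]
    for c,p in((ct,pt),(cs,ps)):
        P=c["intrinsics"]@np.c_[c["R"],c["t"]];A+=[p[0]*P[2]-P[0],p[1]*P[2]-P[1]]
    A=np.array(A);return np.linalg.lstsq(A[:,:3],-A[:,3],rcond=None)[0]
def st(X): d=X-O;return np.array([d@xs,d@ys,X[2]])
def ang(X): s=st(X);return np.arctan2(s[1],s[2]-.055)
E
python3 - <<'E'
from h import *
np.set_printoptions(precision=4,suppress=True)
ct=np.load("top0.npz");cs=np.load("side0.npz")
for n,a,b in(("bpad",(283.2,289.3),(341.4,301)),("ypad",(358.1,262.9),(339.8,259.1)),("bm",(289.5,231.5),(302.4,245.1)),("ym",(320.8,220.2),(302.9,231.1))):
    X=tri(ct,a,cs,b);print(n,X,st(X),ang(X))
print([ (z,st(onz(ct,(304,221.4),z))) for z in(.165,.175,.185)])
for p in((289.5,231.5),(320.8,220.2)): print([ang(onz(ct,p,z)) for z in(.172,.18,.186)])
R=np.array([[.9,.4358,0],[.4358,-.9,0],[0,0,-1]])
# standing above blue pad top at fingertip: moves in tool axes with the yaw held
for X in(O-.035*xs+.085*ys,O-.035*xs-.085*ys):
    print(X,R.T@(X+[0,0,.217]-[.2939,-.6071,.2183])*1000)
for k in("top","side"):
    c=ct if k=="top" else cs
    print(blobs(c,"red",(290,205,325,260) if k=="top" else (290,225,315,262),2))
E
```

```text
bpad [0.4779 0.0537 0.0631] [-0.0335  0.0847  0.0631] 1.4759143841625597
ypad [ 0.539  -0.1048  0.0646] [-0.033  -0.0851  0.0646] -1.4583464572187037
bm [0.5815 0.0378 0.1843] [0.0576 0.0329 0.1843] 0.24894690626993993
ym [ 0.6055 -0.0217  0.1822] [ 0.0588 -0.0313  0.1822] -0.24108145546134613
[(0.165, array([ 0.0696, -0.0006,  0.165 ])), (0.175, array([ 0.0677, -0.0002,  0.175 ])), (0.185, array([0.0657, 0.0003, 0.185 ]))]
[np.float64(0.2735932258227514), np.float64(0.25749383929979014), np.float64(0.24663229964126723)]
[np.float64(-0.26695392454881134), np.float64(-0.24587056822319814), np.float64(-0.23162088876401551)]
[0.4764 0.0534 0.    ] [ 452.0622 -514.9273    1.3   ]
[ 0.5371 -0.1054  0.    ] [ 437.4869 -345.5766    1.3   ]
[]
[]
```

>>> {"api": "carry_out", "payload": {"increments": [30,-34.3,0,0,-1,30,-34.3,0,0,-1,30,-34.3,0,0,-1,30,-34.3,0,0,-1,30,-34.3,0,0,-1,30,-34.3,0,0,-1,30,-34.3,0,0,-1,30,-34.3,0,0,-1,30,-34.3,0,0,-1,30,-34.3,0,0,-1,30,-34.3,0,0,-1,30,-34.3,0,0,-1], "force": 30}}

```text
time_s: 1.3
tool_pos: [0.4388, -0.0785, 0.2192]
tcp_rot: [[0.9, 0.436, -0.0], [0.436, -0.9, -0.0], [-0.0, 0.0, -1.0]]
force: [1.2, -0.4, -0.6]
width: -0.004
finger_force: 0.0
```

>>> {"api": "carry_out", "payload": {"increments": [30,-34,0,0,-1,30,-34,0,0,-1,31,-35,0,0,-1,0,0,0,0,-1,0,0,25,0,-1,0,0,25,0,-1,0,0,25,0,-1,0,0,20,0,-1,0,0,10,0,-1,0,0,0,0,-1,0,0,0,0,-1]}}

```text
time_s: 2.4
tool_pos: [0.4761, 0.052, 0.1147]
tcp_rot: [[0.9, 0.436, 0.0], [0.436, -0.9, 0.0], [0.0, 0.0, -1.0]]
force: [-0.1, 0.3, 0.5]
width: -0.001
finger_force: 0.0
```

```bash
cat > look.py <<'E'
import sys
from h import *
from station import status, eyes
np.set_printoptions(precision=4,suppress=True)
s=status.observe();print(s["time_s"],s["tool_pos"],"tip z",s["tool_pos"][2]-.017,s["force"])
c=eyes.read_camera("top");d=eyes.read_camera("side")
RNG["red"]=((0,90,40),(12,255,255))
for n,cc,b in(("top",c,(280,210,335,245)),("side",d,(285,220,318,262))):
    for k in RNG: print(n,k,[(p,q[4]) for p,q in blobs(cc,k,b,2)])
for p,q in blobs(c,"red",(280,210,335,245),2): print("needle ang",[ang(onz(c,p,z)) for z in(.168,.172,.178)])
if len(sys.argv)>1:
    a=cv2.resize(c["image"][200:315,240:385],None,fx=4,fy=4);b=cv2.resize(d["image"][215:345,270:400],None,fx=3.54,fy=3.54)[:460,:]
    b=cv2.resize(b[:,:],(220*1,220)) if 0 else b[:, :220]
    cv2.imwrite(sys.argv[1],np.hstack([a,b]))
E
python3 look.py pics/b0.png
```

```text
2.4 [0.4761 0.052  0.1147] tip z 0.0976872253081828 [-0.1311  0.2541  0.4788]
top blue [(array([291.5, 230.5]), 6)]
top yellow [(array([320.7, 220.4]), 38)]
top red [(array([303.7, 222. ]), 9)]
side blue [(array([302.4, 245.6]), 20)]
side yellow [(array([302.9, 231.1]), 15)]
side red [(array([298.5, 236. ]), 2), (array([299., 246.]), 5), (array([313.5, 255. ]), 6)]
needle ang [np.float64(0.004179574186569008), np.float64(0.005550916020445438), np.float64(0.007440656688516079)]
```

View pics/b0.png

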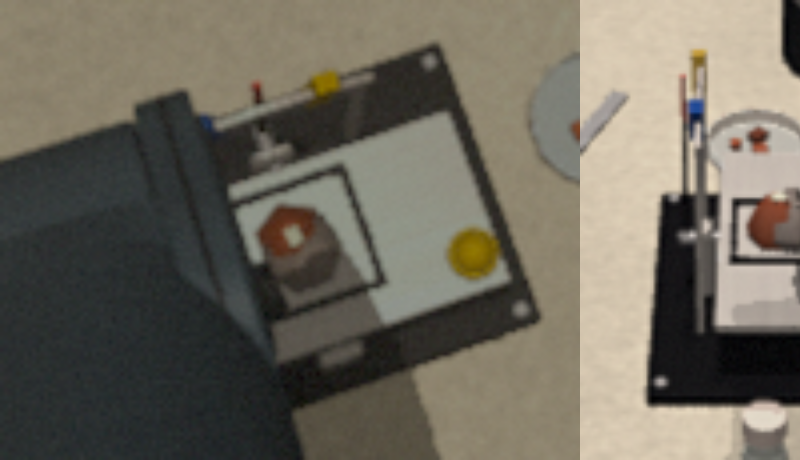

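Top: needle at (304,222), with the blue mark partly hidden by the arm. Side: the needle (about (299,237)) and the blue mark (302,245) are both visible. I'll press partway and calibrate.

>>> {"api": "carry_out", "payload": {"increments": [0,-1,8,0,-1,0,0,8,0,-1,0,0,4,0,-1,0,0,3,0,-1,0,0,3,0,-1,0,0,2,0,-1,0,0,2,0,-1,0,0,2,0,-1,0,0,0,0,-1,0,0,0,0,-1]}}

```text
time_s: 3.5
tool_pos: [0.4754, 0.053, 0.0822]
tcp_rot: [[0.9, 0.436, 0.0], [0.436, -0.9, 0.0], [0.0, -0.0, -1.0]]
force: [0.4, -0.4, -0.6]
width: -0.001
finger_force: 0.0
```

```bash
python3 look.py pics/b1.png
```

```text
3.5 [0.4754 0.053  0.0822] tip z 0.06522751682884319 [ 0.4089 -0.4051 -0.5688]
top blue [(array([290., 231.]), 21)]
top yellow [(array([320.7, 220.5]), 37)]
top red [(array([303.7, 222. ]), 9)]
side blue [(array([302.3, 245.7]), 19)]
side yellow [(array([302.9, 231.1]), 15)]
side red [(array([298.5, 236. ]), 2), (array([299., 246.]), 5), (array([313.5, 255. ]), 6)]
needle ang [np.float64(0.004179574186569008), np.float64(0.005550916020445438), np.float64(0.007440656688516079)]
```

The needle hasn't moved and there's no force, so I'll look at the contact from the side camera.

```bash
python3 - <<'E'
from station import eyes
from h import *
d=eyes.read_camera("side");cv2.imwrite("pics/s1.png",cv2.resize(d["image"][225:335,275:415],None,fx=5,fy=5,interpolation=cv2.INTER_CUBIC))
print(proj(d,np.array([.4764,.0534,.075])),proj(d,np.array([.4754,.053,.0652])))
E
```

```text
[342.50946223 297.07769603] [342.88286041 300.39447265]
```

View pics/s1.png

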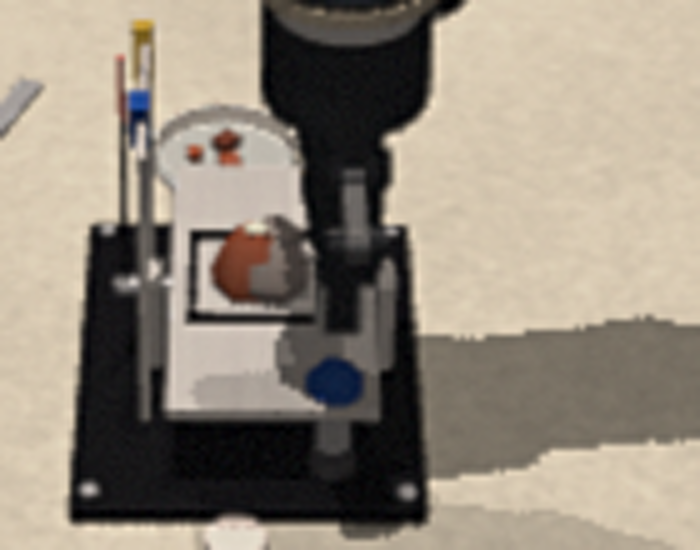

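```bash
python3 - <<'E'
from station import eyes,status
from h import *
np.set_printoptions(precision=4,suppress=True)
s=status.observe();print(s["tool_pos"],s["width"])
d=eyes.read_camera("side")
Z=d["z_map"];K=d["intrinsics"]
for v in range(262,306,2):
    for u in (342,344):
        X=d["R"].T@(np.linalg.inv(K)@[u,v,1]*Z[v,u]-d["t"]);print((u,v),X,st(X),d["image"][v,u],end=" | ")
    print()
E
```

```text
[0.4755 0.053  0.0823] 0.0009060819178748542
(342, 262) [0.4664 0.0925 0.2022] [-0.0303  0.1251  0.2022] [24 24 23] | (344, 262) [0.4636 0.0874 0.1996] [-0.0348  0.1214  0.1996] [92 95 97] | 
(342, 264) [0.466  0.0934 0.1976] [-0.0304  0.1261  0.1976] [15 16 15] | (344, 264) [0.4616 0.0929 0.1984] [-0.0347  0.1271  0.1984] [101 104 108] | 
(342, 266) [0.4685 0.0857 0.1866] [-0.0308  0.118   0.1866] [13 11 10] | (344, 266) [0.4611 0.094  0.194 ] [-0.0347  0.1284  0.194 ] [90 92 98] | 
(342, 268) [0.4697 0.0819 0.1784] [-0.0311  0.114   0.1784] [16 14 12] | (344, 268) [0.4594 0.0988 0.1923] [-0.0347  0.1334  0.1923] [85 89 93] | 
(342, 270) [0.474  0.0689 0.1632] [-0.0316  0.1003  0.1632] [39 38 39] | (344, 270) [0.457  0.1054 0.192 ] [-0.0345  0.1404  0.192 ] [77 80 84] | 
(342, 272) [0.4606 0.1076 0.1873] [-0.0303  0.1413  0.1873] [39 38 38] | (344, 272) [0.4554 0.1098 0.1902] [-0.0344  0.1452  0.1902] [71 71 75] | 
(342, 274) [0.4599 0.1095 0.1835] [-0.0304  0.1433  0.1835] [35 34 32] | (344, 274) [0.4544 0.1123 0.1868] [-0.0345  0.1478  0.1868] [58 57 59] | 
(342, 276) [0.1201 1.10
[... 1483 characters left out ...]
0.0339  0.0787  0.0732] [66 56 52] | (344, 296) [0.4811 0.0288 0.0589] [-0.0393  0.0603  0.0589] [ 96 102 108] | 
(342, 298) [0.4766 0.0563 0.0743] [-0.0337  0.0876  0.0743] [60 27 12] | (344, 298) [0.4718 0.056  0.0755] [-0.0383  0.089   0.0755] [57 25 11] | 
(342, 300) [0.4748 0.0613 0.0727] [-0.0337  0.093   0.0727] [63 31 14] | (344, 300) [0.4712 0.0573 0.0708] [-0.0384  0.0905  0.0708] [60 29 12] | 
(342, 302) [0.4735 0.0647 0.0697] [-0.0337  0.0966  0.0697] [68 34 20] | (344, 302) [0.4696 0.0618 0.0687] [-0.0383  0.0952  0.0687] [63 32 15] | 
(342, 304) [0.4732 0.065  0.0641] [-0.0338  0.097   0.0641] [61 29 10] | (344, 304) [0.4683 0.0652 0.0657] [-0.0383  0.0989  0.0657] [61 27  9] |
```

There's a real gap: the depth map puts the fingertip at z≈0.095 and the pad top at 0.075. It's centred over the pad, so I'll keep descending gently and watch the force and the needle.

>>> {"api": "carry_out", "payload": {"increments": [0,0,4,0,-1,0,0,4,0,-1,0,0,3,0,-1,0,0,3,0,-1,0,0,2,0,-1,0,0,0,0,-1,0,0,0,0,-1]}}

```text
time_s: 4.4
tool_pos: [0.4754, 0.053, 0.0662]
tcp_rot: [[0.9, 0.436, -0.0], [0.436, -0.9, -0.0], [-0.0, -0.0, -1.0]]
force: [-0.1, 0.1, -0.1]
width: 0.002
finger_force: 0.0
```

```bash
python3 look.py
```

```text
4.4 [0.4754 0.053  0.0662] tip z 0.04916730058112094 [-0.055   0.1053 -0.0985]
top blue [(array([289.9, 231.4]), 25)]
top yellow [(array([320.7, 220.5]), 37)]
top red [(array([303.8, 222.2]), 10)]
side blue [(array([302.3, 245.7]), 19)]
side yellow [(array([302.9, 231.1]), 15)]
side red [(array([298.5, 236. ]), 2), (array([299., 246.]), 5), (array([313.5, 255. ]), 6)]
needle ang [np.float64(0.0037048182794506617), np.float64(0.00509431663169536), np.float64(0.007009079801967604)]
```

>>> {"api": "carry_out", "payload": {"increments": [0,0,2,0,-1,0,0,2,0,-1,0,0,2,0,-1,0,0,2,0,-1,0,0,2,0,-1,0,0,0,0,-1,0,0,0,0,-1]}}

```text
time_s: 5.2
tool_pos: [0.4754, 0.0531, 0.0562]
tcp_rot: [[0.9, 0.436, 0.0], [0.436, -0.9, 0.0], [0.0, -0.0, -1.0]]
force: [-0.6, 0.3, 2.4]
width: 0.0
finger_force: 1.1
```

```bash
python3 look.py
```

```text
5.2 [0.4754 0.0531 0.0562] tip z 0.03918236347293014 [-0.6229  0.3095  2.43  ]
top blue [(array([289.6, 231.5]), 28)]
top yellow [(array([320.8, 220.4]), 37)]
top red [(array([299.4, 223.7]), 10)]
side blue [(array([302.5, 245.3]), 18)]
side yellow [(array([302.9, 231.1]), 15)]
side red [(array([298.1, 241.6]), 8), (array([313.5, 254.5]), 4)]
needle ang [np.float64(0.08401756108844617), np.float64(0.0823406789171323), np.float64(0.0800290947051884)]
```

>>> {"api": "carry_out", "payload": {"increments": [0,0,2,0,-1,0,0,2,0,-1,0,0,2,0,-1,0,0,1.5,0,-1,0,0,1.5,0,-1,0,0,0,0,-1,0,0,0,0,-1]}}

```text
time_s: 6.0
tool_pos: [0.4755, 0.0531, 0.0472]
tcp_rot: [[0.9, 0.436, 0.0], [0.436, -0.9, 0.0], [0.0, -0.0, -1.0]]
force: [-1.2, 3.3, 4.8]
width: 0.001
finger_force: 2.4
```

```bash
python3 look.py
```

```text
6.0 [0.4755 0.0531 0.0472] tip z 0.030200163809242314 [-1.1817  3.3203  4.7852]
top blue [(array([289.4, 231.6]), 30)]
top yellow [(array([320.6, 220.4]), 39)]
top red [(array([293.6, 225.9]), 13)]
side blue [(array([302.5, 245.2]), 17)]
side yellow [(array([302.9, 231.1]), 15)]
side red [(array([298.2, 246.3]), 13)]
needle ang [np.float64(0.18917461006334652), np.float64(0.18358458601909167), np.float64(0.17586227232317372)]
```

>>> {"api": "carry_out", "payload": {"increments": [0,0,1.5,0,-1,0,0,1,0,-1,0,0,1,0,-1,0,0,0.7,0,-1,0,0,0,0,-1,0,0,0,0,-1]}}

```text
time_s: 6.7
tool_pos: [0.4754, 0.0532, 0.0431]
tcp_rot: [[0.9, 0.436, 0.0], [0.436, -0.9, 0.0], [0.0, -0.0, -1.0]]
force: [-1.7, 3.7, 5.3]
width: 0.003
finger_force: 3.0
```

```bash
python3 look.py pics/b3.png
```

```text
6.7 [0.4754 0.0532 0.0431] tip z 0.026094960116444396 [-1.7141  3.7123  5.2596]
top blue [(array([289.6, 231.5]), 28)]
top yellow [(array([320.7, 220.4]), 38)]
top red [(array([290.5, 226.9]), 11)]
side blue [(array([302.5, 245.3]), 18)]
side yellow [(array([302.9, 231.1]), 15)]
side red [(array([298.1, 248.6]), 12)]
needle ang [np.float64(0.2428158783682648), np.float64(0.2353221560990171), np.float64(0.22495130577677008)]
```

View pics/b3.png

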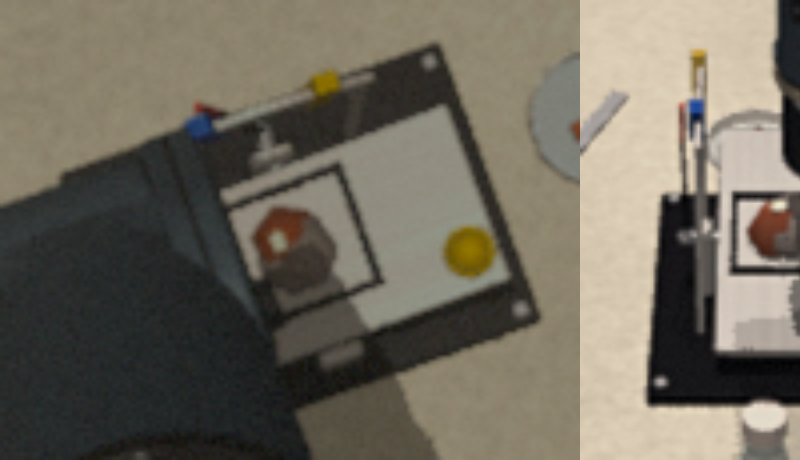

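The needle (290,227) stands behind the blue mark (289.6,231.5), slightly short of its middle (≈0.234 against 0.25). I'll nudge it 0.6 mm and hold.

>>> {"api": "carry_out", "payload": {"increments": [0,0,0.6,0,-1,0,0,0,0,-1,0,0,0,0,-1]}}

```text
time_s: 7.1
tool_pos: [0.4755, 0.0532, 0.0425]
tcp_rot: [[0.9, 0.436, 0.0], [0.436, -0.9, 0.0], [0.0, -0.0, -1.0]]
force: [-2.2, 4.3, 4.2]
width: -0.004
finger_force: 3.1
```

```bash
python3 look.py; python3 - <<'E'
from h import *
ct=np.load("top0.npz");cs=np.load("side0.npz")
for a,b in(((303.8,222),(298.3,237)),((299.4,223.7),(298.1,241.6)),((293.6,225.9),(298.2,246.3)),((290.5,226.9),(298.1,248.6)),((289.5,231.5),(302.4,245.2))):
    X=tri(ct,a,cs,b);print(st(X),ang(X))
E
```

```text
7.1 [0.4755 0.0532 0.0425] tip z 0.02554105249346504 [-2.1644  4.3125  4.2134]
top blue [(array([289.5, 231.5]), 27)]
top yellow [(array([320.7, 220.4]), 38)]
top red [(array([290.4, 226.8]), 12)]
side blue [(array([302.5, 245.2]), 17)]
side yellow [(array([302.9, 231.1]), 15)]
side red [(array([298., 249.]), 11)]
needle ang [np.float64(0.243812873433496), np.float64(0.23628455917214958), np.float64(0.2258654402496953)]
[0.06731412 0.00085186 0.18564507] 0.0065203317591801995
[0.06786495 0.00970479 0.17861407] 0.07834808097044023
[0.06773523 0.02163614 0.17344822] 0.18067145059451228
[0.06796126 0.02794733 0.17127254] 0.23588589453440637
[0.05762523 0.03286581 0.18401218] 0.2494439278492223
```

Needle ≈0.24 against mark ≈0.25, well inside the ±0.05. Holding, then releasing.

>>> {"api": "carry_out", "payload": {"increments": [0,0,0,0,-1,0,0,0,0,-1,0,0,0,0,-1,0,0,0,0,-1,0,0,0,0,-1,0,0,0,0,-1,0,0,0,0,-1,0,0,0,0,-1,0,0,0,0,-1,0,0,0,0,-1,0,0,0,0,-1,0,0,0,0,-1]}}

```text
time_s: 8.4
tool_pos: [0.4754, 0.0532, 0.0425]
tcp_rot: [[0.9, 0.436, 0.0], [0.436, -0.9, 0.0], [0.0, -0.0, -1.0]]
force: [-1.7, 4.4, 6.8]
width: -0.002
finger_force: 3.1
```

```bash
python3 look.py
```

```text
8.4 [0.4754 0.0532 0.0425] tip z 0.025532395611622898 [-1.7331  4.4154  6.777 ]
top blue [(array([289.6, 231.5]), 28)]
top yellow [(array([320.6, 220.4]), 39)]
top red [(array([290.3, 226.7]), 11)]
side blue [(array([302.5, 245.3]), 18)]
side yellow [(array([302.9, 231.1]), 15)]
side red [(array([298., 249.]), 11)]
needle ang [np.float64(0.24480942629424693), np.float64(0.23724656670063318), np.float64(0.2267792386102831)]
```

>>> {"api": "carry_out", "payload": {"increments": [0,0,-2,0,-1,0,0,-3,0,-1,0,0,-4,0,-1,0,0,-5,0,-1,0,0,-6,0,-1,0,0,-8,0,-1,0,0,-15,0,-1,0,0,-25,0,-1,0,0,-25,0,-1,0,0,0,0,-1,0,0,0,0,-1]}}

```text
time_s: 9.6
tool_pos: [0.4756, 0.0528, 0.136]
tcp_rot: [[0.9, 0.435, 0.001], [0.435, -0.9, 0.0], [0.001, 0.001, -1.0]]
force: [-0.0, -0.2, -0.2]
width: -0.002
finger_force: 0.0
```

```bash
python3 look.py; python3 -c "
from h import *
from station import status
s=status.observe()
X=O-.035*xs-.085*ys-s['tool_pos'];print(s['tcp_rot'].T@X*1000)"
```

```text
9.6 [0.4756 0.0528 0.136 ] tip z 0.11903134531731517 [-0.0412 -0.2483 -0.1843]
top blue [(array([291.4, 230.7]), 7)]
top yellow [(array([320.6, 220.4]), 39)]
top red [(array([303.6, 221.6]), 8)]
side blue [(array([302.3, 245.7]), 19)]
side yellow [(array([302.9, 231.1]), 15)]
side red [(array([298.5, 236. ]), 2), (array([299., 246.]), 5), (array([313.5, 255. ]), 6)]
needle ang [np.float64(0.003495546910261119), np.float64(0.004893048452669147), np.float64(0.006818841305905587)]
[-12.77623371 169.46948439 134.94255413]
```

>>> {"api": "carry_out", "payload": {"increments": [-2,28,0,0,-1,-3,40,0,0,-1,-3,40,0,0,-1,-3,38,0,0,-1,-2,23.5,0,0,-1,0,0,15,0,-1,0,0,20,0,-1,0,0,18,0,-1,0,0,8,0,-1,0,0,4,0,-1,0,0,0,0,-1,0,0,0,0,-1]}}

```text
time_s: 10.9
tool_pos: [0.5379, -0.1052, 0.0709]
tcp_rot: [[0.9, 0.436, 0.001], [0.436, -0.9, -0.0], [0.001, 0.0, -1.0]]
force: [0.5, 0.0, -0.8]
width: 0.003
finger_force: 0.0
```

```bash
python3 look.py pics/y0.png;  python3 -c "
from h import *
from station import status
s=status.observe()
X=O-.035*xs-.085*ys-s['tool_pos'];print(s['tcp_rot'].T@X*1000)"
```

```text
10.9 [ 0.5379 -0.1052  0.0709] tip z 0.053870190987837505 [ 0.476   0.0238 -0.7829]
top blue [(array([289.4, 231.5]), 28)]
top yellow [(array([320.6, 220.4]), 39)]
top red [(array([303.8, 222.2]), 10)]
side blue [(array([302.4, 245.6]), 18)]
side yellow [(array([302.9, 231.1]), 15)]
side red [(array([298.5, 236. ]), 2), (array([299., 246.]), 5), (array([313.5, 255. ]), 6)]
needle ang [np.float64(0.0037048182794506617), np.float64(0.00509431663169536), np.float64(0.007009079801967604)]
[-0.9729376  -0.31439627 71.08017694]
```

View pics/y0.png

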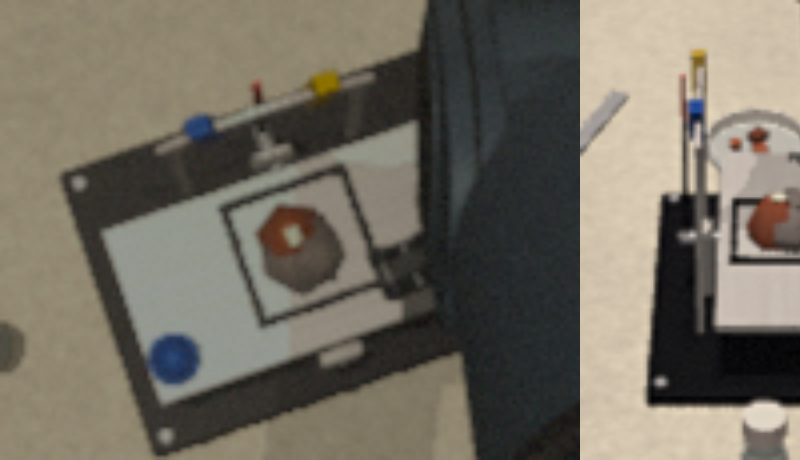

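The stage is level again and both marks are unmoved; needle at (304,222), yellow mark at (320.6,220.4), both in clear view. Now pressing yellow partway.

>>> {"api": "carry_out", "payload": {"increments": [0,0,4,0,-1,0,0,3,0,-1,0,0,2,0,-1,0,0,2,0,-1,0,0,2,0,-1,0,0,2,0,-1,0,0,2,0,-1,0,0,2,0,-1,0,0,2,0,-1,0,0,0,0,-1,0,0,0,0,-1]}}

```text
time_s: 12.1
tool_pos: [0.5377, -0.1053, 0.0494]
tcp_rot: [[0.9, 0.436, 0.0], [0.436, -0.9, -0.0], [0.0, 0.0, -1.0]]
force: [0.7, -2.8, 5.0]
width: -0.004
finger_force: 2.1
```

```bash
python3 look.py
```

```text
12.1 [ 0.5377 -0.1053  0.0494] tip z 0.03244867906720143 [ 0.6564 -2.7653  5.0116]
top blue [(array([289.5, 231.5]), 28)]
top yellow [(array([320.6, 220.4]), 38)]
top red [(array([312.6, 219.6]), 14)]
side blue [(array([302.3, 245.7]), 21)]
side yellow [(array([302.9, 231.1]), 15)]
side red [(array([299. , 238.5]), 14), (array([313.5, 255. ]), 6)]
needle ang [np.float64(-0.15405367799835565), np.float64(-0.14675345077924296), np.float64(-0.13666766204659067)]
```

>>> {"api": "carry_out", "payload": {"increments": [0,0,1.5,0,-1,0,0,1.5,0,-1,0,0,1.2,0,-1,0,0,1,0,-1,0,0,0.8,0,-1,0,0,0,0,-1,0,0,0,0,-1]}}

```text
time_s: 12.9
tool_pos: [0.5378, -0.1055, 0.0435]
tcp_rot: [[0.9, 0.435, 0.001], [0.435, -0.9, -0.0], [0.0, 0.001, -1.0]]
force: [1.2, -2.7, 5.6]
width: 0.002
finger_force: 3.0
```

```bash
python3 look.py pics/y1.png
```

```text
12.9 [ 0.5378 -0.1055  0.0435] tip z 0.02652368769847275 [ 1.1535 -2.6674  5.5807]
top blue [(array([289.4, 231.5]), 28)]
top yellow [(array([320.6, 220.3]), 39)]
top red [(array([316.5, 218.1]), 17)]
side blue [(array([302.2, 245.8]), 20)]
side yellow [(array([302.9, 231.1]), 15)]
side red [(array([299.4, 236.7]), 24), (array([313.5, 255. ]), 6)]
needle ang [np.float64(-0.22407694343615722), np.float64(-0.21431710254383252), np.float64(-0.2007996689913078)]
```

View pics/y1.png

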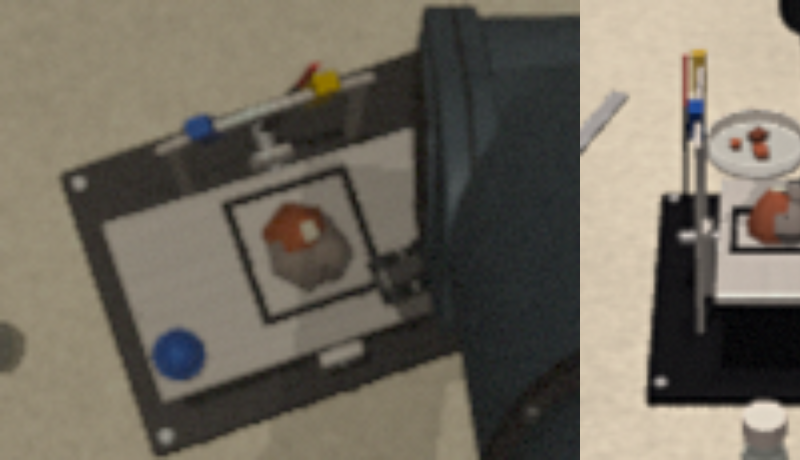

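Red tip end at px (319,216.5), behind the yellow mark (320.6,220.4); about −0.23 against −0.24. I'll add a small nudge and hold.

>>> {"api": "carry_out", "payload": {"increments": [0,0,0.5,0,-1,0,0,0,0,-1,0,0,0,0,-1,0,0,0,0,-1,0,0,0,0,-1,0,0,0,0,-1,0,0,0,0,-1,0,0,0,0,-1,0,0,0,0,-1,0,0,0,0,-1,0,0,0,0,-1,0,0,0,0,-1]}}

```text
time_s: 14.2
tool_pos: [0.5378, -0.1055, 0.043]
tcp_rot: [[0.9, 0.435, 0.001], [0.435, -0.9, -0.0], [0.0, 0.001, -1.0]]
force: [0.3, -3.4, 5.5]
width: 0.004
finger_force: 3.0
```

```bash
python3 look.py
```

```text
14.2 [ 0.5378 -0.1055  0.043 ] tip z 0.026047095200034148 [ 0.3068 -3.3651  5.5028]
top blue [(array([289.5, 231.6]), 29)]
top yellow [(array([320.5, 220.3]), 40)]
top red [(array([316.6, 218.1]), 16)]
side blue [(array([302.2, 246.2]), 20)]
side yellow [(array([302.9, 231.1]), 15)]
side red [(array([299.4, 236.7]), 24), (array([313.5, 255. ]), 6)]
needle ang [np.float64(-0.22563282977560076), np.float64(-0.2158200675838252), np.float64(-0.20222846593934074)]
```

>>> {"api": "carry_out", "payload": {"increments": [0,0,0,0,-1,0,0,0,0,-1,0,0,0,0,-1,0,0,0,0,-1]}}

```text
time_s: 14.7
tool_pos: [0.5378, -0.1055, 0.0431]
tcp_rot: [[0.9, 0.435, 0.001], [0.435, -0.9, -0.0], [0.0, 0.001, -1.0]]
force: [1.2, -3.7, 6.8]
width: 0.002
finger_force: 3.0
```

>>> {"api": "carry_out", "payload": {"increments": [0,0,-2,0,-1,0,0,-3,0,-1,0,0,-4,0,-1,0,0,-5,0,-1,0,0,-6,0,-1,0,0,-8,0,-1,0,0,-20,0,-1,0,0,-40,0,-1,0,0,-40,0,-1,0,0,-20,0,-1,0,0,0,0,-1,0,0,0,0,-1]}}

```text
time_s: 15.9
tool_pos: [0.5372, -0.1051, 0.1911]
tcp_rot: [[0.9, 0.436, 0.0], [0.436, -0.9, -0.0], [0.0, 0.0, -1.0]]
force: [-0.1, -0.7, -0.2]
width: 0.001
finger_force: 0.0
```

```bash
python3 look.py
```

```text
15.9 [ 0.5372 -0.1051  0.1911] tip z 0.17409313978184027 [-0.1339 -0.6547 -0.1984]
top blue [(array([289.4, 231.5]), 28)]
top yellow [(array([320.6, 220.4]), 38)]
top red [(array([303.7, 222. ]), 9)]
side blue [(array([302.2, 245.8]), 20)]
side yellow [(array([302.9, 231.1]), 15)]
side red [(array([298.5, 236. ]), 2), (array([299., 246.]), 5), (array([313.5, 255. ]), 6)]
needle ang [np.float64(0.004179574186569008), np.float64(0.005550916020445438), np.float64(0.007440656688516079)]
```

The stage is level, the marks haven't moved and the arm is clear.

```bash
python3 -c "
from station import ctrl
print(ctrl.sign_off())"
```

```text
the job is handed in; nothing more can be done
None
```

I pressed the blue pad, then the yellow pad, to their marks by my measurements: about 0.24 rad against 0.25, and 0.23 against 0.24. I held each over a second and let go; the stage is level, the marks haven't moved, and the job was handed in at about 16 s.

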